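Release the parking brake of the bench turntable

ROBOT

A 6-joint arm with a two-finger parallel gripper is mounted at the origin on the work surface. World frame = base frame: x ahead of the robot, y to its left, z up, the work surface at z = 0. Lengths are in mm, angles in rad, forces in N, time in s.
With the tool pointing down it reaches from about 275 to 1000 mm from the base axis. Payload 8.4 kg.
Tool frame: the origin (TCP) lies between the finger pads; the fingertips stand r.finger_overhang ahead of it and the grasp point (between the pads) is the TCP (r.finger_overhang is the distance from the TCP to the fingertips, in mm); z points along the fingers, y is the line along which they close (so a half turn about z gives the same grasp; the last joint's range is limited). The gripper opens to 85 mm and grips with 20 to 120 N. Pads are 22 mm wide; open, the fingers measure 114 mm over their backs; the gripper's body (76 mm by 85 mm) begins 54 mm behind the grasp point. The pads swing forward as they close: fully open they stand 13 mm farther back than shut.
Start: joints at [-1.309, 0.353, 1.633, -0, 1.155, -0.002], TCP at [162.968, -603.382, 250.281] pointing down, gripper open.
Joint ranges: [-2.63, 2.63], [-0.92, 2.1], [0.06, 2.66], [-1.3, 4.44], [0, 2.69], [-3.02, 3.02]. Speed limits (rad/s): [2.22, 2.22, 2.79, 3.14, 3.14, 3.14].

INTERFACE

Orientations are given as [roll, pitch, yaw] about the fixed x, y, z axes, in that order (R = Rz(yaw) Ry(pitch) Rx(roll)).
In Python, from rig import r, cams, sign_off gives the robot as it stands.
- The arm moves only by the shell command python3 -m crank 'ROWS' [FORCE]. ROWS is JSON, a list of rows, each a list of 7 numbers: the shift along the tool's x, y, z in m, then the turn, a rotation vector about the tool's x, y, z in rad, then the closure, from 0 (fully open) to 1 (shut). In form: [[dx, dy, dz, ax, ay, az, gripper], ...]. A call has 1 to 5 rows; each row is the pose to reach, as a shift and turn from the pose commanded when the call began, along the tool's axes at that moment; what a row does not reach only later rows make up. A row lasts 1/10 s, in which the tool goes at most 50 mm and 8.59 degrees, less where a joint would pass 70% of its speed; a pose out of reach is approached as far as the arm can. A call with a gripper value outside its range is refused whole. The fingers move at their own pace and stop on an object; FORCE is the grip in N (left out, the last holds). Time passes only in rows, so rows that repeat a pose let the fingers close. It gives the time, the measured TCP pose, the force, the opening and the grip force at its end, in the units of the state.
- r.sense(): the state, without advancing time (a new reading comes with each control period).
- cams.grab_frame(name): name is "side" or "top"; returns a dict with "image" (400x640x3 uint8, red, green, blue), "fx", "fy", "cx", "cy" (pixels), "position" and "orientation" of the camera in the world. Camera axes: x right, y down, z forward; pixel columns grow to the right and rows downward; lengths in mm; the calibration is good to about 2 mm. A picture is of the moment at which its call begins. There is no depth.
- sign_off(): hands the job in; it is judged then, once.
The state is a dict: "clock": time; "qpos": joint angles; "qvel": joint speeds; "joint_efforts": joint torques, N m; "eef_pos": TCP position; "tcp_rot": TCP orientation; "contact_force": force on the tool from outside, world axes, zero at the start; "wrist_torque": the same for the moment, N m; "opening": opening from 0.0 (shut) to 1.0 (fully open); "grasp_force": force on a finger pad.
Only numpy, scipy, OpenCV 4.12 (cv2) and the standard library are available. Lean on these libraries where they do the work, as an engineer would, in place of code of your own. Each camera call takes 0.05 s, during which the arm holds its last target. There are 200 camera calls.

TASK

Release the hand brake of the bench turntable: with the fingertips, press the thumb latch on top of its lever to free the ratchet pawl, keep it pressed and push the lever all the way down past its teeth onto its stop, then let the latch spring back and move clear. Only press and push: do not take hold of the lever, do not pull it further up or force it while the pawl is still in the teeth, and leave the turntable and the parts standing around as they are.

Things in the scene. Friction and masses are not known exactly. Their poses are not given: they have to be found in the camera images.
- lever_pivot (a point): Centre of the brake lever's hinge pin, 85 mm above the shelf, between the two grey pedestal cheeks. The hinge axis is horizontal and lies along the y axis of brake; the lever swings in the upright plane through this point and lever_end.
- lever_end (a point): Centre of the rubber end cap of the steel lever, on its axis, 264 mm from the pivot. The lever is two flat cheeks astride the toothed quadrant, then a tube 25 mm in diameter; from the pivot it points towards the robot and slopes up, 33 to 51 degrees above the horizontal at the start, 13 degrees above to 5 below when fully down.
- thumb_pad (a point): Middle of the top face of the thumb latch's ribbed steel pad (34 x 22 x 5 mm), the place to press. At rest it lies 180 mm along the lever from the pivot and 51 mm square above the lever's axis; fully pressed 172 mm along and 30 mm above. The pad is about level at the start; pressed and with the lever down it slopes 20 degrees, higher towards the pivot.
- thumb_latch (a joint): Thumb latch, hinged on top of the tube 238 mm from the pivot, its plate running back towards the pivot: 0 rad at rest (pawl in the teeth), 0.34 fully pressed; the pawl is clear above about 0.27. It starts to move at about 3 N on the pad and takes about 6 N fully down. Let go, it springs back and the pawl drops in again.
- brake_lever (a joint): Brake lever, measured from its stop: 0 rad = fully down (brake off), about 0.66 = as found (brake on). With the pawl in the teeth it cannot go down; with the latch fully pressed about 10 N at the pad pushes it down. It is stiff and stays where it is left. Five teeth, 7 degrees apart, are to pass, the last at about 0.16.
- quadrant: The lever assembly: flat steel toothed quadrant, 75 mm radius, and the lever with its latch that it carries. The origin is at the pivot. The quadrant is clamped at a tilt that differs from run to run, so the lever's whole swing lies higher or lower.
- finger_grip: The black rubber finger grip under the lever tube (104 x 30 x 20 mm, from 138 to 242 mm along the lever), touched only by a hand that closes around the lever. The origin is at the pivot.
- brake: Fixed grey stand of lever and turntable. The origin is on the shelf right under the lever's pivot; -x is the direction in which the lever points, seen from above; the axis of the round turntable is 200 mm from the origin along +y.
- turntable_edge (a point): A point on the top of the round steel turntable (260 mm in diameter, top 97 mm above the shelf), 120 mm from its axis, on the side towards the robot. A bolt tensioner, 112 mm in diameter, stands on the table, its top 230 mm above the shelf.
- puller: Bystander: red hydraulic tensioner puller standing upright, 60 mm in diameter, 114 mm tall, with a square drive. Origin at the centre of its underside.
- bridge_nut: Bystander: silver round bridge nut, 72 mm in diameter, 40 mm tall. Origin at the centre of its underside.
- bumper_cap: Bystander: black rubber domed bumper cap, 64 mm in diameter, 46 mm tall. Origin at the centre of its underside.
- hex_nut: Bystander: dark steel hexagon nut, 60 mm across flats, 34 mm tall. Origin at the centre of its underside.
- washer: Bystander: flat steel washer, 74 mm in diameter, 8 mm thick. Origin at the centre of its underside.
- nylon_drift: Bystander: white nylon drift, a rod 32 mm in diameter and 150 mm long, lying. Origin under its middle, x along the rod.

How it is judged (in metres and radians):
On the way, in this order (a step that is already met when the one before it is completed fails the run):
1. the thumb latch is pressed so that the pawl is clear of the teeth, with the lever still up (value of joint thumb_latch above 0.28 rad and value of joint brake_lever above 0.5 rad), for 0.05 s.
2. the lever is pushed down onto its stop (value of joint brake_lever below 0.06 rad), for 0.1 s.
At the end, for the whole second after the job is handed in: The brake lever is fully down (within 0.06 rad, about 3 degrees, of its stop) and at rest, and the thumb latch has sprung back (under 0.04 rad), so that the pawl is home (value of joint brake_lever below 0.06 rad and value of joint thumb_latch below 0.04 rad and velocity of joint brake_lever between -0.05 and 0.05 rad/s); the robot touches nothing.
It fails at once if the lever is gripped: the fingers press on the finger grip under it with more than 3 N (contact force between the fingers and finger_grip above 3 N).
It fails at once if the lever is pulled further up (value of joint brake_lever above 0.74 rad).
It fails at once if the lever is forced (more than 40 N) while the pawl is in the teeth (contact force between the fingers and quadrant above 40 N and value of joint thumb_latch below 0.2 rad).
It fails at once if the turntable or a bystander is moved or lifted by more than 20 mm (distance of any of turntable_edge, puller, bridge_nut, bumper_cap, hex_nut, washer, nylon_drift from where it was at the start of the episode above 0.02 m).
It also fails if it takes over 35 s, if anything falls off the work surface, if the arm or the gripper's body presses on something with over 40 N, if the wrist force passes 120 N, or if a joint passes its speed limit or range.

## Working session

There is one attempt and no reset: what is moved stays moved. The work goes in short steps, Python scripts to look and compute and a shell command to move; the robot and the scene stay as the last step left them, time stands still between calls to the robot, and variables do not carry over. Pictures are saved under pics/ and viewed, at most 10 in all, crops included, and the job is handed in when it is done.

```bash
mkdir -p pics; ls
python3 - <<'E'
from rig import r,cams
import cv2
print(r.sense(), r.finger_overhang)
for n in("side","top"):
    f=cams.grab_frame(n); cv2.imwrite(f"pics/{n}0.png",f["image"][:,:,::-1])
    print({k:v for k,v in f.items() if k!="image"})
E
```

```text
pics
{'clock': 0.0, 'qpos': array([-1.30939238e+00,  3.53677321e-01,  1.63415534e+00,  5.30019552e-06,
        1.15519372e+00, -2.38562092e-03]), 'qvel': array([-0.0001304 ,  0.00190571,  0.00069292, -0.00063198, -0.00174692,
       -0.00148469]), 'joint_efforts': array([-1.68024439e-03, -6.05258274e+01, -3.42071700e+01, -2.37599097e-04,
        9.25282395e-03, -2.36953395e-05]), 'eef_pos': array([ 162.85403895, -602.93213849,  249.53437122]), 'tcp_rot': array([-3.14015894e+00, -8.26624486e-06,  2.63787418e-01]), 'contact_force': array([ 0.0062124 , -0.19090807,  0.48566469]), 'wrist_torque': array([-0.05860598,  0.03180594,  0.01401342]), 'grasp_force': 0.0, 'opening': 0.9994824754658718} 19.0
{'fx': 466.3680862638245, 'fy': 466.3680862638245, 'cx': 315.9468791804807, 'cy': 199.93644734884134, 'position': array([ 358.67929831, -768.68539996,  799.05816351]), 'orientation': array([-2.28293121e+00, -4.52236920e-05, -2.42394400e-01])}
{'fx': 505.7824480556959, 'fy': 505.7824480556959, 'cx': 307.58103060540554, 'cy': 197.8886214861285, 'position': array([ 368.28789677,   54.97603197, 1087.67228633]), 'orientation': array([-2.97043169, -0.02208204, -1.56493511])}
```

View pics/side0.png

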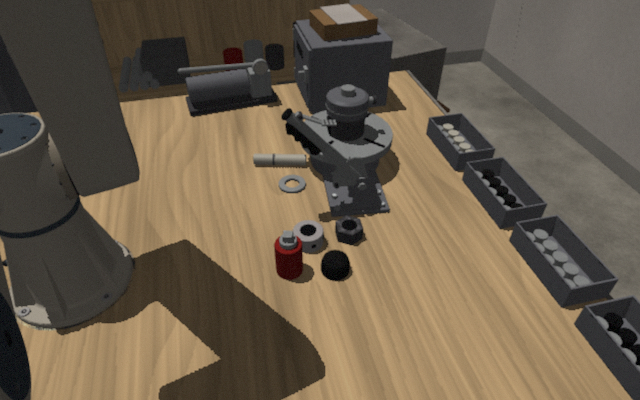

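View pics/top0.png

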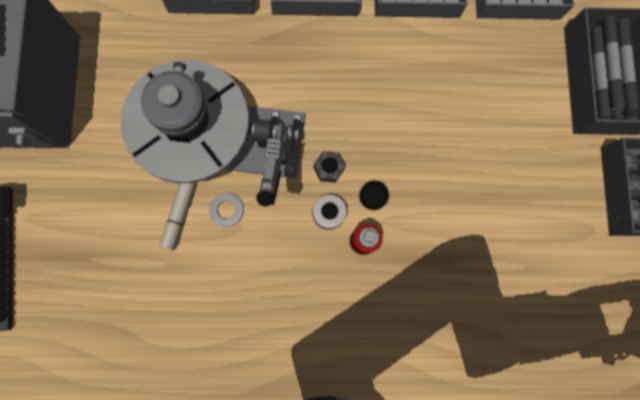

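The side view shows the lever running from its black end cap at about (289,115) down to the pedestal at about (358,185). The top view shows the cap at (266,198) and the pivot near (285,130), with the turntable centred at (186,120). I'll enlarge both.

Run:
```python
import cv2,numpy as np
a=cv2.imread("pics/side0.png")[90:220,265:395]; b=cv2.imread("pics/top0.png")[90:220,220:350]
o=np.hstack([cv2.resize(x,(400,400),interpolation=cv2.INTER_CUBIC) for x in(a,b)])
cv2.imwrite("pics/crop0.png",cv2.convertScaleAbs(o,alpha=1.8))
```

```text
(no output)
```

View pics/crop0.png

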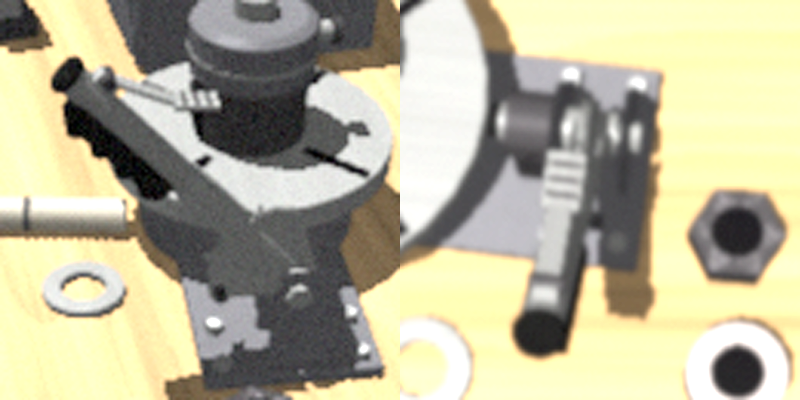

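```bash
cat > h.py <<'E'
import numpy as np
from rig import r,cams
from scipy.spatial.transform import Rotation as R
def ray(f,p):
    d=np.array([(p[0]-f["cx"])/f["fx"],(p[1]-f["cy"])/f["fy"],1])
    d=R.from_euler("xyz",f["orientation"]).apply(d); return f["position"],d/np.linalg.norm(d)
def tri(a,pa,b,pb):
    o1,d1=ray(a,pa);o2,d2=ray(b,pb)
    t=np.linalg.lstsq(np.c_[d1,-d2],o2-o1,rcond=None)[0]
    x,y=o1+t[0]*d1,o2+t[1]*d2
    return (x+y)/2,np.linalg.norm(x-y)
def plane(f,p,z):
    o,d=ray(f,p); return o+d*(z-o[2])/d[2]
def px(f,P):
    c=R.from_euler("xyz",f["orientation"]).inv().apply(np.asarray(P)-f["position"])
    return c[0]/c[2]*f["fx"]+f["cx"],c[1]/c[2]*f["fy"]+f["cy"]
E
python3 - <<'E'
from h import *
s,t=cams.grab_frame("side"),cams.grab_frame("top")
e,ee=tri(s,(286.8,114.7),t,(265.5,198.2)); p,pe=tri(s,(329.3,122.5),t,(273.6,147.8))
print(e,ee,p,pe)
import math
h=(p-e)[:2]; L=np.hypot(*h); yaw=math.atan2(h[1],h[0])
# lever coords end->pad: (-84 along out, +51 up)  -> angle
d=math.hypot(84,51); print("dist",np.linalg.norm(p-e),"vs",d,"yaw",yaw)
ang=math.atan2(51,84)-math.atan2(p[2]-e[2],L) # elevation of end->pad = 31.3deg - slope
print("slope deg",math.degrees(ang),"from z:",math.degrees(math.asin((e[2]-85)/264)))
# bases
print("table c",plane(t,(186,120),97),"baseplate corners",[plane(t,(220+x/3.077-130,90+y/3.077),5) for x,y in((662,72),(632,270),(437,245))])
for sl in (ang,math.asin((e[2]-85)/264)):
    u=np.array([math.cos(yaw),math.sin(yaw)]); piv=np.r_[e[:2]+u*264*math.cos(sl),e[2]-264*math.sin(sl)]
    print("pivot",piv,px(s,piv),px(t,piv))
E
```

```text
[508.5461841  106.05622133 278.44650356] 2.8021152620664607 [601.10244761  95.63569394 251.27322171] 3.8459179154447267
dist 97.0238968094774 vs 98.2700361249552 yaw -0.11211375776437972
slope deg 47.527990662330446 from z: 47.11759501291634
table c [697.86667153 282.06588775  97.        ] baseplate corners [array([747.38050911,  38.73829078,   5.        ]), array([600.049749  ,  59.07737776,   5.        ]), array([616.73623551, 197.78678086,   5.        ])]
pivot [685.68773922  86.11258535  83.71817785] (np.float64(361.2679071723418), np.float64(178.92518906713133)) (np.float64(282.6260809036346), np.float64(128.9525284311533))
pivot [687.06921787  85.95705038  85.        ] (np.float64(361.85237042680467), np.float64(178.47274082905605)) (np.float64(282.6947335953863), np.float64(128.11838722160903))
```

```bash
python3 -m crank '[[0,0,-0.02,0,0,0.07,1],[0,0,-0.05,0,0,0.2,1],[0,0,-0.08,0,0,0.3,1],[0,0,-0.11,0,0,0.374,1],[0,0,-0.11,0,0,0.374,1]]' 20
python3 - <<'E'
from h import *
q=r.sense(); print(q["eef_pos"],q["tcp_rot"],q["clock"],q["opening"])
d=np.array([602,95.3,335])-q["eef_pos"]; print(R.from_euler("xyz",q["tcp_rot"]).inv().apply(d))
E
```

```text
clock: 0.7
eef_pos: [163.5, -605.0, 364.9]
tcp_rot: [3.135, -0.003, -0.112]
contact_force: [0.0, 0.2, 0.3]
opening: 0.143
grasp_force: 0.0
[ 163.45495929 -605.02842574  364.9013797 ] [ 3.13515282e+00 -2.53780119e-03 -1.12347609e-01] 0.7 0.14334384994831054
[ 357.18844997 -745.26215799   26.00915635]
```

```bash
for i in 1; do python3 -m crank '[[0.018,-0.037,0,0,0,0,1],[0.036,-0.075,0,0,0,0,1],[0.054,-0.112,0,0,0,0,1],[0.072,-0.15,0,0,0,0,1],[0.09,-0.187,0,0,0,0,1]]'; done
python3 -m crank '[[0.018,-0.037,0,0,0,0,1],[0.036,-0.075,0,0,0,0,1],[0.054,-0.112,0,0,0,0,1],[0.072,-0.15,0,0,0,0,1],[0.09,-0.187,0,0,0,0,1]]'
python3 -m crank '[[0.018,-0.037,0,0,0,0,1],[0.036,-0.075,0,0,0,0,1],[0.054,-0.112,0,0,0,0,1],[0.072,-0.15,0,0,0,0,1],[0.09,-0.187,0,0,0,0,1]]'
python3 -m crank '[[0.018,-0.037,0,0,0,0,1],[0.036,-0.075,0,0,0,0,1],[0.054,-0.112,0,0,0,0,1],[0.072,-0.15,0,0,0,0,1],[0.087,-0.184,0,0,0,0,1]]'
python3 -m crank '[[0,0,0,0,0,0,1],[0,0,0,0,0,0,1]]'
python3 - <<'E'
from h import *
import cv2
q=r.sense(); M=R.from_euler("xyz",q["tcp_rot"]); print(q["eef_pos"],q["tcp_rot"],q["clock"],q["opening"])
d=np.array([602,95.3,290])-q["eef_pos"]; print(M.inv().apply(d))
tip=q["eef_pos"]+M.apply([0,0,19]);o=[]
for n in("side","top"):
    f=cams.grab_frame(n); u,v=px(f,tip); print(n,u,v); im=f["image"][:,:,::-1].copy()
    cv2.circle(im,(int(u),int(v)),1,(0,0,255),-1)
    c=(265,50) if n=="side" else (200,70)
    o.append(cv2.resize(im[c[1]:c[1]+160,c[0]:c[0]+130],(400,492)))
cv2.imwrite("pics/b.png",cv2.convertScaleAbs(np.hstack(o),alpha=1.8))
E
```

```text
clock: 1.2
eef_pos: [273.4, -425.6, 359.5]
tcp_rot: [-3.141, 0.0, -0.11]
contact_force: [0.4, 0.0, 0.2]
opening: 0.001
grasp_force: 0.0
clock: 1.7
eef_pos: [383.3, -249.7, 359.8]
tcp_rot: [-3.141, 0.0, -0.11]
contact_force: [-0.2, -0.5, -0.1]
opening: -0.004
grasp_force: 0.0
clock: 2.2
eef_pos: [493.4, -73.7, 359.7]
tcp_rot: [3.142, 0.001, -0.109]
contact_force: [0.2, -0.4, 0.2]
opening: -0.0
grasp_force: 0.0
clock: 2.7
eef_pos: [600.3, 99.7, 359.3]
tcp_rot: [3.141, 0.001, -0.109]
contact_force: [0.6, -0.7, -0.1]
opening: 0.004
grasp_force: 0.0
clock: 2.9
eef_pos: [599.4, 98.2, 359.1]
tcp_rot: [3.141, 0.002, -0.108]
contact_force: [-0.6, -0.6, 0.7]
opening: 0.002
grasp_force: 0.0
[599.38391253  98.22167059 359.14097207] [ 3.14075335e+00  1.75810626e-03 -1.08150101e-01] 2.9 0.0021063947240667425
[ 3.03771888  2.56419502 69.13791477]
side 328.09044899062957 85.66742828164493
top 269.4808137452678 132.10056386376752
```

View pics/b.png

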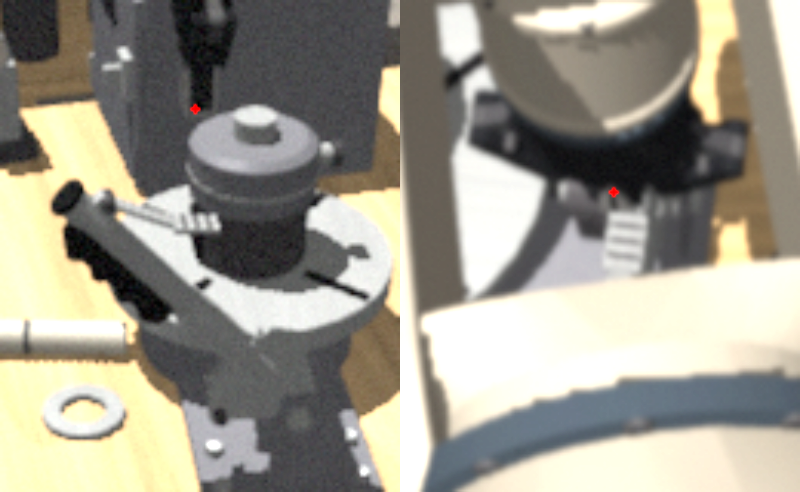

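The closed fingertip, in the side crop at (195,108), lies on the predicted red mark, straight above the pad at (198,222). Next I'll lower it and creep into contact.

```bash
python3 -m crank '[[0.001,0.001,0.025,0,0,0,1],[0.003,0.0025,0.05,0,0,0,1],[0.003,0.0025,0.07,0,0,0,1],[0.003,0.0025,0.078,0,0,0,1],[0.003,0.0025,0.078,0,0,0,1]]'
python3 -m crank '[[0,0,0.003,0,0,0,1],[0,0,0.006,0,0,0,1],[0,0,0.009,0,0,0,1],[0,0,0.012,0,0,0,1],[0,0,0.012,0,0,0,1]]'
python3 - <<'E'
from h import *
import cv2
q=r.sense(); M=R.from_euler("xyz",q["tcp_rot"]); tip=q["eef_pos"]+M.apply([0,0,19]);print(tip)
f=cams.grab_frame("side"); im=f["image"][60:190,265:395,::-1]
cv2.imwrite("pics/c.png",cv2.convertScaleAbs(cv2.resize(im,(520,520)),alpha=1.8))
E
```

```text
clock: 3.5
eef_pos: [601.6, 94.0, 281.6]
tcp_rot: [3.141, 0.002, -0.111]
contact_force: [0.1, 0.2, -0.3]
opening: 0.001
grasp_force: 0.0
clock: 4.0
eef_pos: [602.2, 95.1, 270.4]
tcp_rot: [-3.142, 0.0, -0.11]
contact_force: [-3.1, -0.4, 4.9]
opening: -0.003
grasp_force: 2.4
[602.20243426  95.14850876 251.41821586]
```

View pics/c.png

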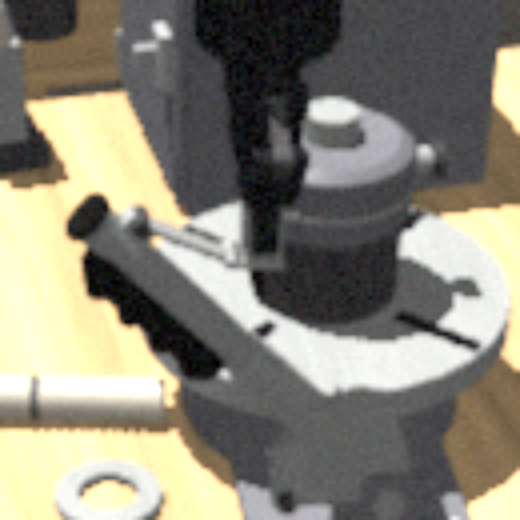

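The tip sits on the middle of the pad at (262,262), reading about 5 N. I'll press it down along the latch's arc.

```bash
python3 -m crank '[[-0.002,0,0.004,0,0,0,1],[-0.004,0,0.008,0,0,0,1],[-0.006,0,0.012,0,0,0,1],[-0.007,0,0.015,0,0,0,1],[-0.007,0,0.015,0,0,0,1]]'
python3 -m crank '[[-0.001,0,0.002,0,0,0,1],[-0.002,0,0.004,0,0,0,1],[-0.003,0,0.006,0,0,0,1],[-0.003,0,0.006,0,0,0,1]]'
```

```text
clock: 4.55
eef_pos: [595.6, 96.0, 256.0]
tcp_rot: [-3.141, -0.001, -0.11]
contact_force: [-2.3, -1.2, 8.8]
opening: 0.002
grasp_force: 3.6
clock: 4.95
eef_pos: [593.9, 96.3, 252.5]
tcp_rot: [-3.141, -0.004, -0.11]
contact_force: [-5.6, -1.1, 20.8]
opening: -0.002
grasp_force: 8.6
```

The latch bottomed out with the tip at 233 mm, where 232 was expected. I'll now follow the lever's arc down.

```bash
python3 -m crank '[[-0.007,0,0.006,0,0,0,1],[-0.014,0,0.012,0,0,0,1],[-0.0205,0,0.0175,0,0,0,1],[-0.027,0,0.023,0,0,0,1],[-0.033,0,0.029,0,0,0,1]]'
python3 - <<'E'
from h import *
import cv2
q=r.sense(); M=R.from_euler("xyz",q["tcp_rot"]); tip=q["eef_pos"]+M.apply([0,0,19]);print(tip)
f=cams.grab_frame("side"); im=f["image"][60:190,265:395,::-1]
cv2.imwrite("pics/d.png",cv2.convertScaleAbs(cv2.resize(im,(520,520)),alpha=1.8))
E
```

```text
clock: 5.45
eef_pos: [559.4, 100.2, 223.3]
tcp_rot: [-3.141, -0.001, -0.11]
contact_force: [-12.7, 0.5, 27.4]
opening: -0.002
grasp_force: 12.3
[559.38490516 100.23020839 204.32570408]
```

View pics/d.png

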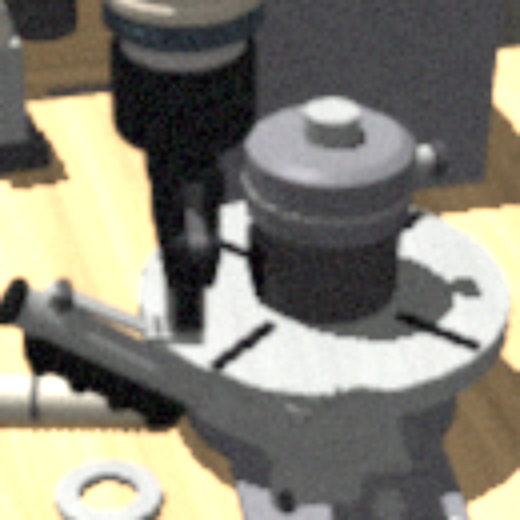

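The lever has followed with the pad still under the tip, at (180,330), and the geometry agrees. Next is the rest of the arc.

```bash
python3 -m crank '[[-0.006,0,0.006,0,0,0,1],[-0.0115,0,0.013,0,0,0,1],[-0.0165,0,0.02,0,0,0,1],[-0.0215,0,0.0275,0,0,0,1],[-0.025,0,0.0345,0,0,0,1]]'
python3 -m crank '[[-0.004,0,0.008,0,0,0,1],[-0.0075,0,0.016,0,0,0,1],[-0.01,0,0.022,0,0,0,1],[-0.012,0,0.027,0,0,0,1],[-0.012,0,0.027,0,0,0,1]]'
python3 - <<'E'
from h import *
import cv2
q=r.sense(); M=R.from_euler("xyz",q["tcp_rot"]); tip=q["eef_pos"]+M.apply([0,0,19]);print(tip)
f=cams.grab_frame("side"); im=f["image"][60:190,245:375,::-1]
cv2.imwrite("pics/e.png",cv2.convertScaleAbs(cv2.resize(im,(520,520)),alpha=1.8))
E
```

```text
clock: 6.0
eef_pos: [532.6, 103.1, 187.0]
tcp_rot: [-3.141, 0.004, -0.11]
contact_force: [-18.0, 3.5, 23.9]
opening: 0.006
grasp_force: 12.8
clock: 6.5
eef_pos: [522.1, 104.6, 163.2]
tcp_rot: [-3.141, 0.001, -0.11]
contact_force: [-25.5, 0.3, 58.3]
opening: 0.001
grasp_force: 31.1
[522.05054408 104.66248532 144.22028328]
```

View pics/e.png

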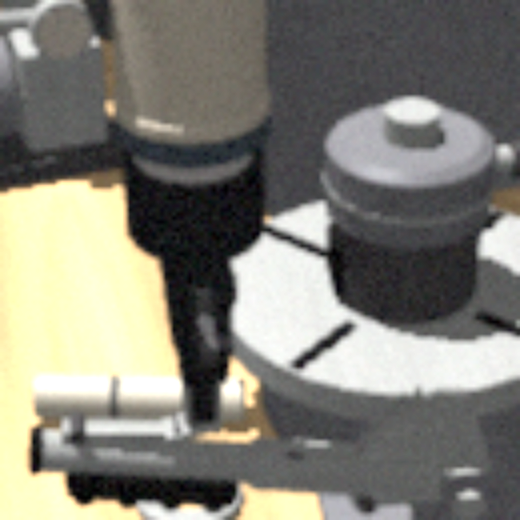

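The vertical force jumped from 24 to 58 N at the predicted tip height, 144 mm against 143–147 mm, so the lever is on its stop. I'll let go and rise clear.

```bash
python3 -m crank '[[0.002,0,-0.008,0,0,0,1],[0.004,0,-0.018,0,0,0,1],[0.005,0,-0.035,0,0,0,1],[0.005,0,-0.075,0,0,0,1],[0.005,0,-0.12,0,0,0,1]]'
python3 -m crank '[[0,0,-0.03,0,0,0,1],[0,0,-0.06,0,0,0,1],[0,0,-0.06,0,0,0,1],[0,0,-0.06,0,0,0,1]]'
python3 - <<'E'
from h import *
import cv2
s,t=cams.grab_frame("side"),cams.grab_frame("top")
cv2.imwrite("pics/f.png",np.hstack([cv2.convertScaleAbs(cv2.resize(f["image"][y:y+130,x:x+130,::-1],(400,400)),alpha=1.8) for f,x,y in((s,235,90),(t,200,90))]))
# expected pixels for lever angles
for sl in (0,5,9.5,14):
    a=np.radians(sl);u=np.array([np.cos(-.11),np.sin(-.11)])
    P=lambda l,h:np.r_[np.array([686.5,86])-u*(l*np.cos(a)-h*np.sin(a)),85+l*np.sin(a)+h*np.cos(a)]
    print(sl,[tuple(np.round((np.array(px(s,P(*c)))-(235,90))*3.077)) for c in((264,0),(180,51))])
E
```

```text
clock: 7.05
eef_pos: [527.4, 103.1, 279.0]
tcp_rot: [3.141, 0.002, -0.11]
contact_force: [1.1, -0.8, -0.2]
opening: -0.002
grasp_force: 0.0
clock: 7.45
eef_pos: [528.3, 103.3, 339.1]
tcp_rot: [-3.141, -0.002, -0.11]
contact_force: [0.1, -0.0, -0.7]
opening: -0.002
grasp_force: 0.0
0 [(np.float64(60.0), np.float64(300.0)), (np.float64(164.0), np.float64(239.0))]
5 [(np.float64(59.0), np.float64(277.0)), (np.float64(170.0), np.float64(222.0))]
9.5 [(np.float64(60.0), np.float64(255.0)), (np.float64(177.0), np.float64(207.0))]
14 [(np.float64(63.0), np.float64(234.0)), (np.float64(185.0), np.float64(192.0))]
```

View pics/f.png

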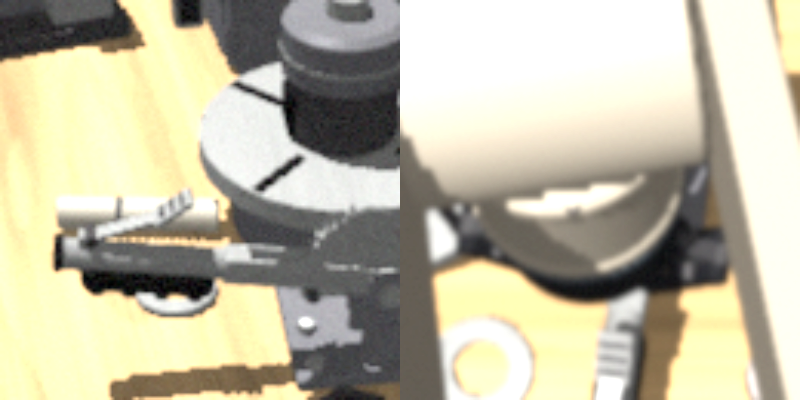

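The end cap is at (60,252) and the pad at (178,204), where a 9.5° slope with the latch at rest predicts (60,255) and (177,207). So the lever is down, the latch has sprung back and the arm is clear.

```bash
python3 -c "
from rig import sign_off
print(sign_off())"
```

```text
the job is handed in; nothing more can be done
None
```

The brake is off and the job is handed in, with no verdict shown: the lever is on its stop to within about a degree by the camera, the latch has sprung back, and the arm is clear.

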